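Dial the padlock open and hold it over the case's staple

ROBOT

A 6-joint arm with a two-finger parallel gripper is mounted at the origin on the work surface. World frame = base frame: x ahead of the robot, y to its left, z up, the work surface at z = 0. Lengths are in m, angles in rad, forces in N, time in s.
With the tool pointing down it reaches from about 0.325 to 0.875 m from the base axis. Payload 4.4 kg.
Tool frame: the origin (TCP) lies at the very end of the fingers, on their centre line; the grasp point (between the pads) lies 19 mm behind it; z points along the fingers, x is the direction in which the jaws open and shut, and the axes are right-handed (so a half turn about z gives the same grasp; the last joint's range is limited). The gripper opens to 85 mm and grips with 20 to 120 N. Pads are 22 mm wide; open, the fingers measure 114 mm over their backs; the gripper's body (76 mm by 85 mm) begins 54 mm behind the grasp point. The pads swing forward as they close: fully open they stand 13 mm farther back than shut.
Start: joints at [1.073, 0.207, 1.542, -0, 1.393, -0.15], TCP at [0.195, 0.541, 0.231] pointing down, gripper open.
Joint ranges: [-2.73, 2.73], [-0.86, 2.22], [0.23, 2.46], [-1.11, 4.25], [0.08, 2.63], [-2.82, 2.82]. Speed limits (rad/s): [2.79, 2.79, 3.14, 3.14, 3.14, 3.14].

INTERFACE

Orientations are given as a rotation vector (axis times angle).
In Python, from cell import sensors, snapshot, camera_info, robot, find_in, masks_of gives the robot as it stands.
- The arm moves only by the tool play_rows, never from a script. Its arguments are lists of equal length, an entry for each row: "translation": the shift along the tool's x, y, z in m, a list of three; "yaw": the turn about the tool's z in degrees; "grip": the finger opening in m, from 0 to 0.0854. In form: {"translation": [[tx, ty, tz], ...], "yaw": [yaw, ...], "grip": [grip, ...]}. A call has 1 to 20 rows; each row is the pose to reach, as a shift and turn from the pose commanded when the call began, along the tool's axes at that moment; what a row does not reach only later rows make up. A row lasts 1/12 s, in which the tool goes at most 41.7 mm and 7.16 degrees, less where a joint would pass 70% of its speed; a pose out of reach is approached as far as the arm can. A call with a gripper value outside its range is refused whole. The fingers move at their own pace and stop on an object; "force" is the grip in N (left out, the last holds). Time passes only in rows, so rows that repeat a pose let the fingers close. It gives the time, the measured TCP pose, the force and the opening at its end, in the units of the state.
- sensors.sense(): the state, without advancing time (a new reading comes with each control period).
- snapshot(name): name is "scene" or "top"; returns (picture, depth): 400x640x3 uint8, blue, green, red; 400x640 float32, m along the optical axis (not along the pixel's ray), 0 where there is no reading.
- camera_info(name): a dict with "mtx" (3x3 intrinsics, pixels), "extrinsics" (4x4, takes a point from camera to world coordinates). Camera axes: x right, y up, looking along -z (the intrinsics and any distortion apply to the point x, -y, -z); pixel columns grow to the right and rows downward; lengths in m; the calibration is good to about 2 mm. A picture is of the moment at which its call begins. camera_info takes no time and is no camera call.
- robot.close_job(): hands the job in, once; it reports no verdict.
Trained networks look in the newest picture that a camera, given by its name, has taken for a name from the list of things; names that differ only in an ending like _2 or _b are one class to them, and where a whole thing is asked for, a point or a joint stands for the part that bears it (a point fixed in the world has none). Each returns a list of dicts, best first, with "p" (0 to 1); they miss things now and then, are a little off and sometimes report something else, mostly with a low value. They report only what shows in the picture. A call takes as long as a camera call. They do not tell look-alikes from the thing itself.
- find_in(label, camera): "point" ([x, y, z] in m, in world coordinates, good to about 4 mm: the middle of the surface that is visible of it).
- masks_of(label, camera): "mask" (400x640 bool, what is visible of it).
The state is a dict: "t": time; "joint_pos": joint angles; "dq": joint speeds; "effort": joint torques, N m; "position": TCP position; "tool_rot": TCP orientation; "contact_force": force on the tool from outside, world axes, zero at the start; "wrist_torque": the same for the moment, N m; "gripper_width": opening from 0.0 (shut) to 1.0 (fully open).
Only numpy, scipy, OpenCV 4.12 (cv2) and the standard library are available. Lean on these libraries where they do the work, as an engineer would, in place of code of your own. Each camera call takes 0.05 s, during which the arm holds its last target. There are 200 camera calls.

TASK

Open the combination padlock that stands in its rest: turn the dial, click by click, until its pointer line is at the index line on the lock body, and only then pull the shackle up until it is fully out. Then lift the opened lock out and present it at the aluminium case: hold it upright in the air with the shackle side of its body straight above the middle of the staple on the case lid and a few centimetres clear of it. Finish while still holding it there, and leave the mug, the mouse and the tape roll where they are.

Things in the scene. Friction and masses are not known exactly. Their poses are not given: they have to be found in the camera images.
- padlock: Loose brass padlock, 0.68 kg (varies a quarter), upright in the rest. Body 132 (x) x 50 (y) x 45 (z) mm; origin: centre of the underside; x runs from the dial end to the shackle end. Dial axis at x -40, y 0. Steel U shackle upright in the xz plane, legs 10 mm thick at x +20 and +52. White index line on top and end face at the -x end, y 0; dark dots mark the clicks. Mass centre about x +26, near the shackle.
- dial_top (a point): Centre of the top face of the dial knob: black, ribbed, round, 34 mm across, from 48 to 74 mm above the lock's underside, over a 3 mm steel skirt 40 mm across. Pinch it from above at any yaw. A white pointer line runs on its top from the centre outward and down its side. The nearest shackle leg begins 55 mm from the dial's axis.
- dial (a joint): Dial angle, rad, positive counterclockwise from above. 0: pointer at the index line (towards the lock's -x), the only angle where it opens (within 0.15). Spring notches click every 0.524 rad, one at 0; let go between two, it snaps to the nearer. Starts 1 to 3 clicks positive: turn it clockwise. A click takes about 0.05 N m. Stops at +-2.8. With the shackle out the dial is blocked.
- shackle_crown (a point): Middle of the shackle's crown: a round steel bar 10 mm thick, straight for 20 mm along the lock's x, at x +36 mm, y 0 of the lock, its axis 86 mm above the lock's underside while shut; 36 mm of free room between it and the body's top. Moves up with the shackle.
- shackle (a joint): How far the shackle is out of the lock body, m: 0 shut, 0.022 fully out at its end stop. Slides straight up with about 2 N of friction and stays where it is left; lifting on past the stop lifts the whole lock. With the dial anywhere but at 0 it is blocked after about 1 mm, and lifting it lifts the shut lock.
- shackle_foot (a point): Point fixed in the lock body on its underside, straight below the middle of the shackle (lock x = +36 mm, y = 0, z = 0): the point to bring above the staple.
- rest: Fixed grey plastic tray, 146 x 64 mm outside and 16 mm high, floor and walls 5 mm, in which the padlock stands with 2 mm of play all round. Origin: centre of its underside, on the table; its x lies along the lock.
- case: Fixed aluminium equipment case lying flat, 220 (x) x 260 (y) x 85 (z) mm, origin at the centre of its underside on the table. In the middle of its lid is a steel plate with an upright dark steel staple, a loop 34 mm wide and 30 mm tall.
- staple_top (a point): Top of the staple's loop, above the middle of the case lid, 115 mm above the table.
- mug: Bystander: white mug, 80 mm across, 95 mm tall, standing loose on the table. Origin: centre of its underside.
- mouse: Bystander: black computer mouse, 105 x 60 x 32 mm, loose. Origin: centre of its underside.
- tape_roll: Bystander: empty cardboard tape ring, 90 mm across, 24 mm high, lying loose. Origin: centre of its underside.
Mind the look-alikes: they are no part of the job. What is meant by the padlock is not pink, and is the larger of those in its own colour.

How it is judged:
On the way, in this order (a step that is already met when the one before it is completed fails the run):
1. the dial rests with its pointer at the index line, the shackle still shut (value of joint dial between -0.15 and 0.15 rad and value of joint shackle below 0.006 m), for 0.2 s.
2. the shackle is pulled out (value of joint shackle above 0.018 m), for 0.2 s.
At the end, for the whole second after the job is handed in: the gripper holds the padlock still and upright (within 20 degrees), its shackle at least 18 mm out, the point under the shackle within 30 mm sideways of the staple and 12 to 100 mm above the staple's top, nothing but the gripper carrying it (value of joint shackle above 0.018 m and horizontal distance between shackle_foot and staple_top below 0.03 m and z of shackle_foot in the frame of staple_top between 0.012 and 0.1 m and angle between padlock's own z axis and vertical below 0.35 rad and linear speed of padlock below 0.03 m/s and contact force between the fingers and padlock above 1 N and contact force between padlock and case below 0.05 N and contact force between padlock and rest below 0.05 N); the arm keeps its last pose, push and grip.
It fails at once if the mug was pushed more than 3 cm (distance of mug from where it was at the start of the episode above 0.03 m).
It fails at once if the mouse was pushed more than 3 cm (distance of mouse from where it was at the start of the episode above 0.03 m).
It fails at once if the tape roll was pushed more than 3 cm (distance of tape_roll from where it was at the start of the episode above 0.03 m).
It also fails if it takes over 54 s, if anything falls off the work surface, if the arm or the gripper's body presses on something with over 40 N, if the wrist force passes 120 N, or if a joint passes its speed limit or range.

## Working session

There is one attempt and no reset: what is moved stays moved. The work goes in short steps, Python scripts to look and compute and a tool call to move; the robot and the scene stay as the last step left them, time stands still between calls to the robot, and variables do not carry over. Pictures are saved under pics/ and viewed, about 8 in all and at most 12, crops included, and the job is handed in when it is done.

Besides the shell and the picture viewer there is one more tool, called after "Call:" by a JSON object that holds its "api" and its "payload", one argument or row to a line. play_rows: Moves the arm, as the interface text tells. Its arguments: {"type":"object","properties":{"translation":{"type":"array","items":{"type":"array","items":{"type":"number"}}},"yaw":{"type":"array","items":{"type":"number"}},"grip":{"type":"array","items":{"type":"number"}},"force":{"type":"number"}},"required":["translation","yaw","grip"]}

```bash
mkdir -p pics; cat > h.py <<'E'
import numpy as np, cv2
from cell import sensors, snapshot, camera_info, robot, find_in, masks_of
def world(cam,depth,u,v,z=None):
    c=camera_info(cam);K=np.array(c['mtx']);E=np.array(c['extrinsics'])
    u=np.atleast_1d(u).astype(float);v=np.atleast_1d(v).astype(float)
    r=np.stack([(u-K[0,2])/K[0,0],-(v-K[1,2])/K[1,1],-np.ones_like(u)],1)
    if z is None:
        d=depth[v.astype(int),u.astype(int)];return (r*d[:,None])@E[:3,:3].T+E[:3,3]
    w=r@E[:3,:3].T;s=(z-E[2,3])/w[:,2];return E[:3,3]+w*s[:,None]
def proj(cam,p):
    c=camera_info(cam);K=np.array(c['mtx']);E=np.array(c['extrinsics'])
    q=(np.atleast_2d(p)-E[:3,3])@E[:3,:3];q=q*[1,-1,-1]
    return (q[:,:2]/q[:,2:])*[K[0,0],K[1,1]]+K[:2,2]
E
python3 - <<'E'
from h import *
ims=[]
np.set_printoptions(precision=3,suppress=True)
for c in ['scene','top']:
    im,d=snapshot(c);ims.append(im);np.save(c+'_d.npy',d);cv2.imwrite(c+'_0.png',im)
    print(c,camera_info(c))
    for n in ['padlock','dial_top','shackle_crown','staple_top','case','rest','mug','mouse','tape_roll']:
        r=find_in(n,c); print(n,[(np.round(x['point'],3),round(x['p'],2)) for x in r[:4]])
cv2.imwrite('pics/a.png',ims[0]);cv2.imwrite('pics/b.png',ims[1])
print(sensors.sense())
E
```

```text
scene {'mtx': array([[410.773,   0.   , 319.08 ],
       [  0.   , 410.773, 198.583],
       [  0.   ,   0.   ,   1.   ]]), 'extrinsics': array([[-0.451, -0.61 ,  0.652,  1.357],
       [ 0.892, -0.321,  0.317,  0.376],
       [ 0.016,  0.725,  0.689,  0.858],
       [ 0.   ,  0.   ,  0.   ,  1.   ]])}
padlock [(array([0.581, 0.108, 0.032]), 0.97), (array([0.606, 0.242, 0.052]), 0.86), (array([0.736, 0.358, 0.044]), 0.61), (array([0.63 , 0.245, 0.085]), 0.16)]
dial_top [(array([0.762, 0.343, 0.071]), 0.72), (array([0.552, 0.236, 0.074]), 0.62)]
shackle_crown [(array([0.592, 0.097, 0.054]), 0.59), (array([0.694, 0.378, 0.072]), 0.42)]
staple_top []
case [(array([ 0.579, -0.15 ,  0.088]), 0.91)]
rest [(array([0.632, 0.256, 0.014]), 0.6)]
mug [(array([0.804, 0.027, 0.063]), 0.88)]
mouse [(array([ 0.56 , -0.464,  0.021]), 0.91)]
tape_roll [(array([0.598, 0.5  , 0.025]), 0.87), (array([ 0.553, -0.463,  0.02 ]), 0.49), (array([0.55 , 0.239, 0.074]), 0.46)]
top {'mtx': array([[506.022,   0.   , 323.021],
       [  0.   , 506.022, 193.789],
       [  0.   ,   0.   ,   1.   ]]), 'extrinsics':
[... 603 characters left out ...]
0.072]), 0.17)]
staple_top [(array([ 0.533, -0.168,  0.09 ]), 0.86)]
case [(array([ 0.527, -0.172,  0.084]), 0.57)]
rest [(array([0.574, 0.21 , 0.014]), 0.58)]
mug []
mouse [(array([ 0.545, -0.472,  0.031]), 0.56)]
tape_roll [(array([0.589, 0.494, 0.022]), 0.85)]
{'t': 1.0, 'joint_pos': array([ 1.073,  0.207,  1.541, -0.   ,  1.394, -0.151]), 'dq': array([ 0.001,  0.   ,  0.001, -0.001,  0.001, -0.001]), 'effort': array([  0.   , -38.304, -29.198,  -0.   ,   0.001,  -0.   ]), 'position': array([0.195, 0.541, 0.231]), 'tool_rot': array([ 2.571,  1.805, -0.   ]), 'contact_force': array([0.487, 1.139, 0.35 ]), 'wrist_torque': array([ 0.017, -0.072, -0.055]), 'gripper_width': 0.9995594997321224}
```

View pics/a.png

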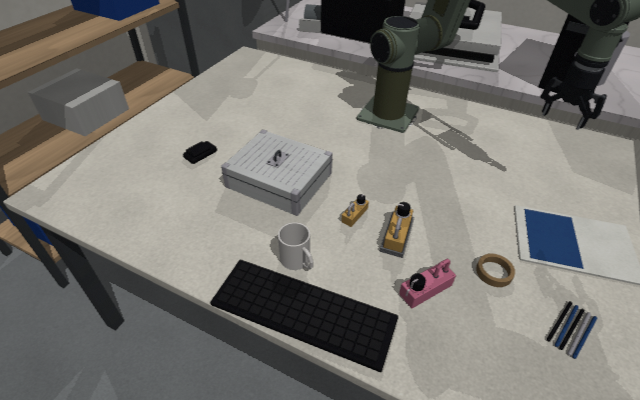

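View pics/b.png

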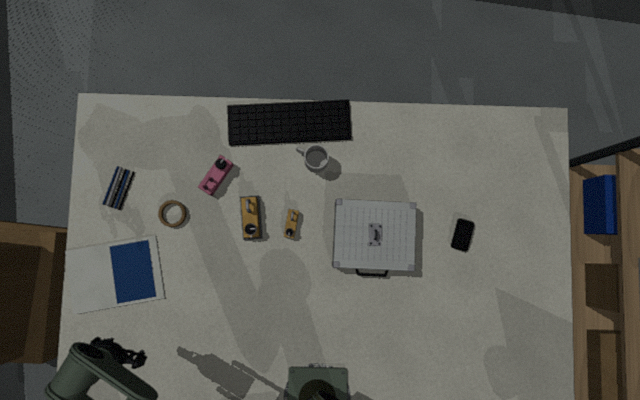

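The candidates are the larger brass lock in a grey tray (scene 398,228; top 251,218), the small brass one (scene 355,210; top 291,223) and the pink one (scene 428,285; top 215,175). The first one fits because it is not pink, is the larger brass lock and stands in the rest. I'll confirm it in an enlarged crop.

```bash
python3 - <<'E'
from h import *
np.set_printoptions(precision=3,suppress=True)
s=cv2.imread('scene_0.png')[190:262,360:440];t=cv2.imread('top_0.png')[188:248,220:300]
a=cv2.resize(s,None,fx=5,fy=5,interpolation=cv2.INTER_CUBIC);b=cv2.resize(t,(480,360),interpolation=cv2.INTER_CUBIC)
a=cv2.convertScaleAbs(a,alpha=1.6);b=cv2.convertScaleAbs(b,alpha=1.6)
a=a[:360,:320]
cv2.imwrite('pics/c.png',np.hstack([a,b]))
# height bands from the depth near lock
for c in ['scene','top']:
    d=np.load(c+'_d.npy');vv,uu=np.mgrid[0:400,0:640];P=world(c,d,uu.ravel(),vv.ravel())
    near=(abs(P[:,0]-.585)<.1)&(abs(P[:,1]-.232)<.06)
    for lo,hi,n in [(.069,.08,'dial'),(.081,.1,'crown'),(.041,.05,'body'),(.010,.02,'rim')]:
        m=near&(P[:,2]>lo)&(P[:,2]<hi);Q=P[m]
        if len(Q)<4: print(c,n,len(Q));continue
        r=cv2.minAreaRect(Q[:,:2].astype(np.float32)*1000)
        print(c,n,len(Q),Q.mean(0),np.median(Q[:,2]),r)
    near=(abs(P[:,0]-.54)<.06)&(abs(P[:,1]+.165)<.06)&(P[:,2]>.095)&(P[:,2]<.13);Q=P[near]
    print(c,'staple',len(Q),Q.mean(0) if len(Q) else 0, Q.max(0) if len(Q) else 0)
    near=(abs(P[:,0]-.54)<.2)&(abs(P[:,1]+.165)<.2)&(P[:,2]>.078)&(P[:,2]<.093);Q=P[near]
    print(c,'lid',len(Q),Q.mean(0),cv2.minAreaRect(Q[:,:2].astype(np.float32)*1000))
    near=(abs(P[:,0]-.2)<.02)&(abs(P[:,1])>0.1)&(abs(P[:,1])<.3);print('table z',np.median(P[near,2]))
    for n in ['staple_top','padlock']:
        for m in masks_of(n,c)[:3]:
            k=m['mask'];ys,xs=np.nonzero(k);print(n,m['p'],xs.mean(),ys.mean(),len(xs),np.nanmean(world(c,d,xs,ys),0))
E
```

```text
scene dial 74 [0.563 0.238 0.076] 0.07730274069846121 ((578.0848388671875, 244.90513610839844), (112.26841735839844, 33.951332092285156), 13.982576370239258)
scene crown 86 [0.586 0.24  0.089] 0.08579936873029376 ((580.1874389648438, 238.06558227539062), (111.23514556884766, 28.492416381835938), 4.921667098999023)
scene body 96 [0.616 0.247 0.047] 0.048809717605811986 ((580.9121704101562, 240.0850372314453), (128.62527465820312, 49.53614044189453), 6.538458347320557)
scene rim 228 [0.609 0.245 0.017] 0.016965813221670734 ((577.3997802734375, 239.42396545410156), (150.15664672851562, 63.750755310058594), 6.6735639572143555)
scene staple 41 [ 0.532 -0.167  0.109] [ 0.548 -0.163  0.12 ]
scene lid 4052 [ 0.541 -0.161  0.087] ((577.9371337890625, -131.30638122558594), (340.27423095703125, 315.55706787109375), 88.54918670654297)
table z 0.0027390072145843103
staple_top 0.9 278.12064387653504 170.96913375373381 6026 [ 0.564 -0.148  0.075]
padlock 0.92 427.2805805114029 283.41810642709055 1447 [0.733 0.361 0.051]
padlock 0.73 398.75431034482756 227.19288793103448 928 [0.598 0.243 0.057]
padl
[... 522 characters left out ...]
8423080444336)
top rim 148 [0.582 0.229 0.015] 0.01486561082318738 ((582.567138671875, 245.48431396484375), (129.37408447265625, 168.03672790527344), 75.24153137207031)
top staple 46 [ 0.534 -0.167  0.106] [ 0.6   -0.121  0.122]
top lid 5220 [ 0.533 -0.169  0.085] ((533.6874389648438, -169.6387176513672), (261.7359313964844, 221.12071228027344), 88.66773223876953)
table z 0.00034805259027892443
staple_top 0.95 374.2022687609075 235.36596858638742 5730 [ 0.53  -0.166  0.088]
padlock 0.9 250.66397415185784 215.9886914378029 619 [0.583 0.234 0.064]
padlock 0.63 216.15078236130867 174.96728307254622 703 [0.715 0.353 0.056]
padlock 0.52 291.2528735632184 222.76149425287358 348 [0.565 0.103 0.038]
```

View pics/c.png

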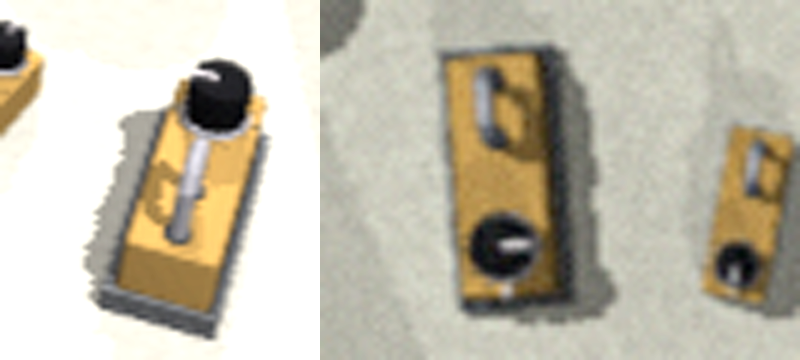

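The crop confirms it. The large brass lock in the grey tray has its dial at the near end (low x), and the pointer in the top view points to image right (about world -y). That is roughly +90° from the index, so 3 clicks. Lock centre is about (0.5815, 0.239) with yaw 6.5°, so the dial is at (0.542, 0.2345) and the crown at (0.617, 0.243). Measured heights agree with the text plus the 5 mm tray floor. The staple is at (0.533, -0.168).

Call:
{"api": "play_rows", "payload": {
  "translation": [
    [-0.017,0.043,0.01],
    [-0.034,0.086,0.02],
    [-0.051,0.129,0.03],
    [-0.068,0.172,0.04],
    [-0.085,0.215,0.05],
    [-0.102,0.258,0.06],
    [-0.119,0.301,0.07],
    [-0.136,0.344,0.08],
    [-0.153,0.387,0.09],
    [-0.17,0.43,0.1],
    [-0.17,0.43,0.1],
    [-0.17,0.43,0.1],
    [-0.17,0.43,0.1],
    [-0.17,0.43,0.1],
    [-0.17,0.43,0.1],
    [-0.17,0.43,0.1]
  ],
  "yaw": [0,0,0,0,0,0,0,0,0,0,0,0,0,0,0,0],
  "grip": [0.055,0.055,0.055,0.055,0.055,0.055,0.055,0.055,0.055,0.055,0.055,0.055,0.055,0.055,0.055,0.055],
  "force": 30
}}

```text
t: 2.53
position: [0.5411, 0.236, 0.1317]
tool_rot: [-2.569, -1.807, -0.0]
contact_force: [-0.0, 0.1, 0.3]
gripper_width: 0.643
```

Call:
{"api": "play_rows", "payload": {
  "translation": [
    [0,0.001,0.03],
    [0,0.001,0.055],
    [0,0.001,0.07],
    [0,0.001,0.075],
    [0,0.001,0.075],
    [0,0.001,0.075],
    [0,0.001,0.075],
    [0,0.001,0.075],
    [0,0.001,0.075],
    [0,0.001,0.075],
    [0,0.001,0.075],
    [0,0.001,0.075],
    [0,0.001,0.075]
  ],
  "yaw": [0,0,0,0,0,0,0,0,0,0,0,0,0],
  "grip": [0.055,0.055,0.055,0.055,0.055,0.045,0.036,0.03,0.03,0.03,0.03,0.03,0.03],
  "force": 30
}}

```text
t: 3.62
position: [0.5435, 0.2339, 0.0582]
tool_rot: [2.57, 1.804, 0.001]
contact_force: [-3.4, -3.6, 5.7]
gripper_width: 0.384
```

Call:
{"api": "play_rows", "payload": {
  "translation": [
    [0,0.001,-0.001],
    [0,0.001,-0.001],
    [0,0.001,-0.001],
    [0,0.001,-0.001],
    [0,0.001,-0.001],
    [0,0.001,-0.001],
    [0,0.001,-0.001],
    [0,0.001,-0.001],
    [0,0.001,-0.001],
    [0,0.001,-0.001],
    [0,0.001,-0.001],
    [0,0.001,-0.001],
    [0,0.001,-0.001],
    [0,0.001,-0.001],
    [0,0.001,-0.001],
    [0,0.001,-0.001],
    [0,0.001,-0.001],
    [0,0.001,-0.001],
    [0,0.001,-0.001],
    [0,0.001,-0.001]
  ],
  "yaw": [5,10,15,20,25,30,35,40,45,50,55,60,65,70,75,80,85,90,90,90],
  "grip": [0.03,0.03,0.03,0.03,0.03,0.03,0.03,0.03,0.03,0.03,0.03,0.03,0.03,0.03,0.03,0.03,0.03,0.03,0.03,0.03],
  "force": 30
}}

```text
t: 5.28
position: [0.5419, 0.2322, 0.0582]
tool_rot: [3.09, -0.541, -0.006]
contact_force: [-8.3, -6.5, 7.5]
gripper_width: 0.384
```

Call:
{"api": "play_rows", "payload": {
  "translation": [
    [0,0,0],
    [0,0,0],
    [0,0,0],
    [0,0,-0.03],
    [0,0,-0.07],
    [0,0,-0.11],
    [0,0.04,-0.13],
    [0,0.08,-0.13],
    [0,0.12,-0.13],
    [0,0.16,-0.13],
    [0,0.16,-0.13],
    [0,0.16,-0.13]
  ],
  "yaw": [0,0,0,0,0,0,0,0,0,0,0,0],
  "grip": [0.055,0.055,0.055,0.055,0.055,0.055,0.055,0.055,0.055,0.055,0.055,0.055]
}}

```text
t: 6.28
position: [0.4898, 0.0822, 0.1879]
tool_rot: [-3.093, 0.548, -0.003]
contact_force: [-1.0, 0.7, 0.3]
gripper_width: 0.646
```

```bash
python3 - <<'E'
from h import *
np.set_printoptions(precision=3,suppress=True)
im,dt=snapshot('top');s,ds=snapshot('scene')
cv2.imwrite('top_1.png',im)
b=cv2.resize(im[188:248,230:280],None,fx=7,fy=7,interpolation=cv2.INTER_CUBIC)
a=cv2.resize(s[190:260,365:425],None,fx=6,fy=6,interpolation=cv2.INTER_CUBIC)
cv2.imwrite('pics/d.png',cv2.convertScaleAbs(np.hstack([b,a]),alpha=1.6))
for c,d in [('top',dt),('scene',ds)]:
    vv,uu=np.mgrid[0:400,0:640];P=world(c,d,uu.ravel(),vv.ravel())
    near=(abs(P[:,0]-.585)<.1)&(abs(P[:,1]-.232)<.06)&(P[:,2]>.041)&(P[:,2]<.05);Q=P[near]
    print(c,cv2.minAreaRect(Q[:,:2].astype(np.float32)*1000))
# pointer: bright pixels around projected dial top
p=proj('top',[[.542,.2345,.079]])[0];print('dial px',p)
st=sensors.sense();print(st['position'],st['tool_rot'],st['t'])
E
```

```text
top ((583.448974609375, 239.55303955078125), (131.73513793945312, 51.32084274291992), 6.09641170501709)
scene ((585.6635131835938, 241.40365600585938), (124.7243423461914, 50.078758239746094), 6.141260623931885)
dial px [249.411 228.321]
[0.49  0.084 0.188] [-3.093  0.542 -0.003] 6.3833
```

View pics/d.png

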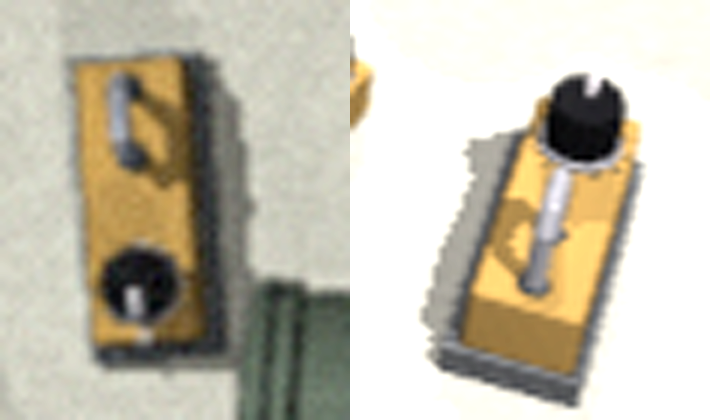

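The pointer now lies in line with the index (top crop 133,300 towards the mark at 145,335), and the scene crop agrees. The shackle is still shut. Next is the crown.

Call:
{"api": "play_rows", "payload": {
  "translation": [
    [0.01,-0.03,0],
    [0.02,-0.06,0],
    [0.03,-0.09,0],
    [0.04,-0.12,0],
    [0.05,-0.15,0.01],
    [0.058,-0.175,0.02],
    [0.064,-0.193,0.03],
    [0.064,-0.193,0.04],
    [0.064,-0.193,0.05],
    [0.064,-0.193,0.06],
    [0.064,-0.193,0.06],
    [0.064,-0.193,0.06],
    [0.064,-0.193,0.06]
  ],
  "yaw": [7,14,21,28,35,42,49,56,63,63.7,63.7,63.7,63.7],
  "grip": [0.05,0.05,0.05,0.05,0.05,0.05,0.05,0.05,0.05,0.05,0.05,0.05,0.05]
}}

```text
t: 7.47
position: [0.6157, 0.2439, 0.1277]
tool_rot: [-2.344, 2.09, -0.001]
contact_force: [0.4, 0.3, -0.9]
gripper_width: 0.582
```

Call:
{"api": "play_rows", "payload": {
  "translation": [
    [0,0,0.025],
    [0,0,0.045],
    [0,0,0.055],
    [0,0,0.055],
    [0,0,0.055],
    [0,0,0.055],
    [0,0,0.055],
    [0,0,0.055],
    [0,0,0.055],
    [0,0,0.055],
    [0,0,0.055],
    [0,0,0.055],
    [0,0,0.055]
  ],
  "yaw": [0,0,0,0,0,0,0,0,0,0,0,0,0],
  "grip": [0.05,0.05,0.05,0.04,0.03,0.02,0.014,0.008,0.004,0.004,0.004,0.004,0.004],
  "force": 80
}}

```text
t: 8.55
position: [0.6169, 0.243, 0.0743]
tool_rot: [-2.341, 2.092, -0.004]
contact_force: [0.1, -2.2, 5.9]
gripper_width: 0.09
```

Call:
{"api": "play_rows", "payload": {
  "translation": [
    [0,0,-0.003],
    [0,0,-0.006],
    [0,0,-0.009],
    [0,0,-0.012],
    [0,0,-0.015],
    [0,0,-0.018],
    [0,0,-0.021],
    [0,0,-0.024],
    [0,0,-0.027],
    [0,0,-0.03],
    [0,0,-0.03],
    [0,0,-0.03],
    [0,0,-0.03]
  ],
  "yaw": [0,0,0,0,0,0,0,0,0,0,0,0,0],
  "grip": [0.004,0.004,0.004,0.004,0.004,0.004,0.004,0.004,0.004,0.004,0.004,0.004,0.004],
  "force": 80
}}

```text
t: 9.63
position: [0.6147, 0.2434, 0.1017]
tool_rot: [2.342, -2.093, -0.002]
contact_force: [-0.2, 0.1, -6.0]
gripper_width: 0.086
```

```bash
python3 - <<'E'
from h import *
s,ds=snapshot('scene')
cv2.imwrite('pics/e.png',cv2.convertScaleAbs(cv2.resize(s[150:270,330:450],None,fx=5,fy=5,interpolation=cv2.INTER_CUBIC),alpha=1.6))
E
```

```text
(no output)
```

View pics/e.png

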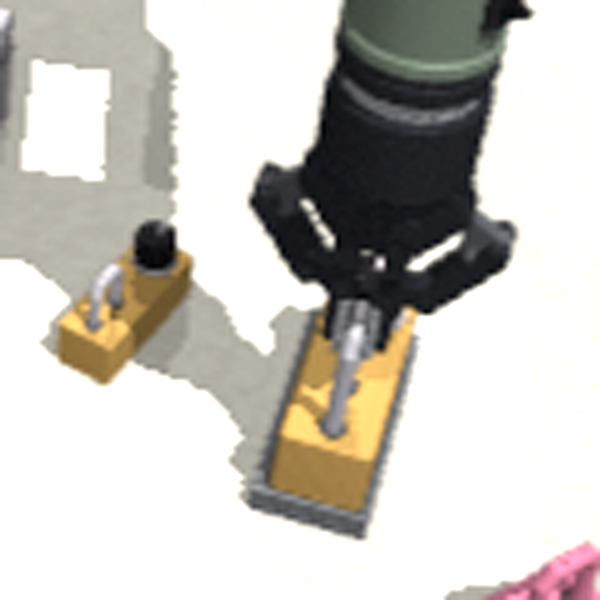

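Call:
{"api": "play_rows", "payload": {
  "translation": [
    [0,0,-0.005],
    [0,0,-0.015],
    [0,0,-0.03],
    [0,0,-0.045],
    [0,0,-0.06],
    [0,0,-0.075],
    [0,0,-0.09],
    [0,0,-0.105],
    [0,0,-0.12],
    [0,0,-0.135],
    [0,0,-0.15],
    [0,0,-0.16],
    [0,0,-0.166],
    [0,0,-0.168],
    [0,0,-0.168],
    [0,0,-0.168]
  ],
  "yaw": [0,0,0,0,0,0,0,0,0,0,0,0,0,0,0,0],
  "grip": [0.004,0.004,0.004,0.004,0.004,0.004,0.004,0.004,0.004,0.004,0.004,0.004,0.004,0.004,0.004,0.004],
  "force": 100
}}

```text
t: 11.02
position: [0.6148, 0.2432, 0.2692]
tool_rot: [2.341, -2.092, -0.002]
contact_force: [-0.5, 0.2, -7.6]
gripper_width: 0.082
```

Call:
{"api": "play_rows", "payload": {
  "translation": [
    [0.008,0.003,0],
    [0.024,0.008,0],
    [0.046,0.015,0],
    [0.07,0.023,0],
    [0.096,0.031,0],
    [0.122,0.04,0],
    [0.148,0.048,0],
    [0.174,0.057,0],
    [0.2,0.065,0],
    [0.226,0.073,0],
    [0.252,0.082,0],
    [0.278,0.09,0],
    [0.304,0.099,0],
    [0.33,0.107,0],
    [0.354,0.115,0],
    [0.376,0.122,0],
    [0.392,0.127,0],
    [0.4,0.13,0],
    [0.4,0.13,0],
    [0.4,0.13,0]
  ],
  "yaw": [0,0,0,0,0,0,0,0,0,0,0,0,0,0,0,0,0,0,0,0],
  "grip": [0.004,0.004,0.004,0.004,0.004,0.004,0.004,0.004,0.004,0.004,0.004,0.004,0.004,0.004,0.004,0.004,0.004,0.004,0.004,0.004],
  "force": 100
}}

```text
t: 12.68
position: [0.5303, -0.1687, 0.27]
tool_rot: [-2.341, 2.095, 0.002]
contact_force: [0.3, 0.8, -5.9]
gripper_width: 0.084
```

```bash
python3 - <<'E'
from h import *
np.set_printoptions(precision=3,suppress=True)
s,ds=snapshot('scene');t,dt=snapshot('top')
cv2.imwrite('pics/f.png',cv2.convertScaleAbs(np.hstack([cv2.resize(s[60:210,200:350],(540,540),interpolation=cv2.INTER_CUBIC),cv2.resize(t[170:290,330:390],(260,540))]),alpha=1.5))
for c,d,im in [('scene',ds,s),('top',dt,t)]:
    vv,uu=np.mgrid[0:400,0:640];P=world(c,d,uu.ravel(),vv.ravel())
    hsv=cv2.cvtColor(im,cv2.COLOR_BGR2HSV).reshape(-1,3)
    m=(hsv[:,0]>10)&(hsv[:,0]<28)&(hsv[:,1]>110)&(abs(P[:,0]-.53)<.15)&(abs(P[:,1]+.168)<.12)&(P[:,2]>.13)
    Q=P[m];print(c,m.sum(),Q.min(0),Q.max(0),Q.mean(0))
    h=Q[Q[:,2]>np.percentile(Q[:,2],60)] if c=='top' else Q
    A=np.c_[Q[:,:2],np.ones(len(Q))]
    print(cv2.minAreaRect(Q[:,:2].astype(np.float32)*1000), np.percentile(Q[:,2],[5,50,95]))
    # face fits: front (+x end) and top
    for lab,f in [('xend',Q[Q[:,0]>np.percentile(Q[:,0],97)-.006])]:print(lab,f.mean(0),len(f),f[:,2].min(),f[:,2].max())
st=sensors.sense();print(st['position'],st['contact_force'],st['gripper_width'],st['t'])
E
```

```text
scene 627 [ 0.428 -0.193  0.182] [ 0.564 -0.139  0.229] [ 0.521 -0.158  0.213]
((495.5351867675781, -169.86019897460938), (133.57711791992188, 50.45836639404297), 5.316086769104004) [0.188 0.217 0.227]
xend [ 0.558 -0.165  0.206] 202 0.18189153463621244 0.22816074824318622
top 247 [ 0.431 -0.201  0.189] [ 0.557 -0.103  0.635] [ 0.476 -0.169  0.231]
((488.8323974609375, -154.92904663085938), (140.66055297851562, 68.56625366210938), 36.17047882080078) [0.207 0.224 0.252]
xend [ 0.553 -0.142  0.216] 11 0.1886947383475157 0.22730227102835276
[ 0.531 -0.168  0.27 ] [ 0.741  0.201 -5.073] 0.08128950887935488 12.7833
```

View pics/f.png

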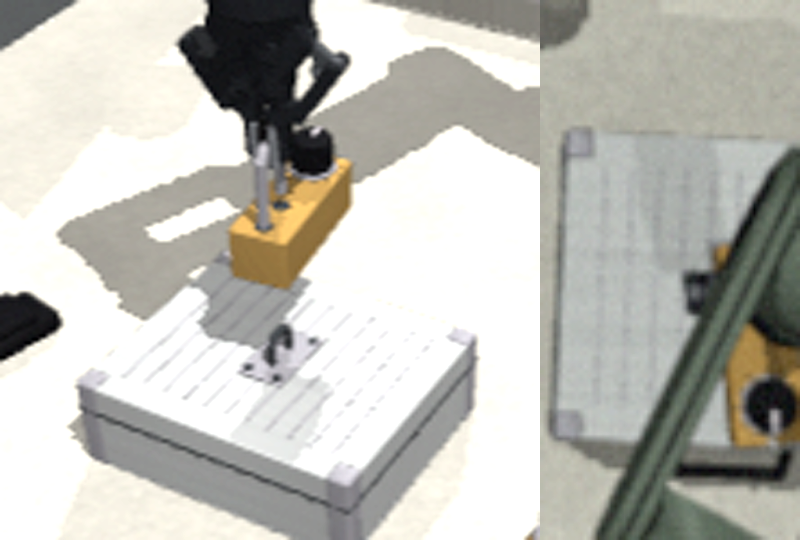

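The foot comes out at about (0.531, -0.166, 0.181), roughly 3 mm sideways of the staple and about 65 mm above its top. The lock is level, and crown minus underside of about 107 mm means the shackle is about 21 mm out. I'm handing in.

```bash
python3 - <<'E'
from h import *
st=sensors.sense();print(abs(st['dq']).max(),st['gripper_width']);print(robot.close_job())
E
```

```text
0.012371778843387056 0.08128950887935488
the job is handed in; nothing more can be done
None
```

The padlock is open and the arm is holding it upright above the staple. The job was handed in at about 12.8 s of the 54 s; the hand-in gave no verdict.

- **Dial:** I turned the larger brass lock's dial 90° clockwise (3 clicks). Both camera views then showed the pointer at the index line with the shackle still shut.
- **Shackle:** I gripped the crown, pulled it to the stop and lifted the lock out. Crown height minus underside came to about 107 mm, so the shackle is about 21 mm out. The crown height comes from the gripper position rather than being seen directly.
- **Presented pose:** By the scene camera's depth, the point under the shackle was about 3 mm sideways of the staple and about 65 mm above its top. The body was level, the wrist carried about 5–7 N and the fingers were closed on the bar.
- **Checks that disagreed:** The top camera's final outline of the lock was unusable because the arm hid most of it. The end pose therefore rests on the scene view and the arm's own reading.
- **Bystanders:** The mug, mouse and tape roll were well away from the path. I did not measure them again at the end.

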